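Seat the flat bar in the twin-screw clamp and wind the bar down level

TASK

Take the flat steel plate out of its nest, lay it on the clamp fixture's tongue, then take it again by its rear end, since no gripper fits under the raised clamp bar, and slide it in under the bar until it drops flat into the shallow pocket. Then wind the bar down onto it by turning the two winged knobs clockwise, by turns and in small steps so that neither end of the bar ever stands more than 7 mm above the other, until both knobs come to their stops. Let go at the end, and leave the nut, the tape roll and the welding magnet where they are.

Things in the scene. Friction and masses are not known exactly. Their poses are not given: they have to be found in the camera images.
- fixture: dark steel clamp fixture, fixed to the table. Origin: on the table under the pocket's centre; z up, +x = the way the plate is slid (roughly to the robot's right), +y roughly away from the robot. Two screws with knobs at x 0, y +-85 mm on a cross beam 214 mm wide; across above them and the pocket lies the clamp bar (32 mm in x, 204 mm in y), at x 0.
- tongue_step (a point): rear edge of the pocket: fixture x -64 mm, y 0, z 16 mm, axes as the fixture. From here a tongue 48 mm wide (flat top 16 mm above the table, nothing beside it, fingers may go down next to the plate) runs back to x -182 mm. Ahead the surface steps down 4 mm to the pocket's floor, 12 mm above the table.
- end_stop (a point): front end of the pocket: face of the end stop at fixture x +64 mm, y 0, z 12 mm (pocket 128 mm long, stop 25 mm high). Guide rails, top 22 mm above the table, stand beside the pocket from x -24 mm on, inner faces at y +-32.5 mm; before them a flared mouth from x -39 mm, about 71 mm wide at its tip. Behind x -39 mm the sides are open.
- work_plate: plain grey steel plate, 125 x 62 x 6 mm, 0.37 kg (varies); it lies flat in the nest at the start. Origin: centre of its underside; local x along the 125 mm length.
- nest: dark steel nest, fixed; holds the plate 10 mm above the table. 150 mm long (local x), 84 mm wide, origin on the table under its centre. Walls 23 mm high at both ends and along the plate's sides from 35 to 69 mm from the centre: the plate can be gripped only across its 62 mm width at the middle, where fingers may go down to the table beside it.
- knob_far (a joint): angle of the knob at local y = +85 mm of the fixture (farther from the robot), rad: 0 = bar raised, grows clockwise seen from above, stop at 2.7. One turn lowers this end of the bar by 24 mm (3.8 mm per rad). Stays where it is left; about 0.06 N m to turn.
- knob_near (a joint): angle of the knob at local y = -85 mm (nearer to the robot), same sense, stop and lead.
- knob_far_grip (a point): grip point on the far knob's axis, 84 mm above the table: centre of an upright black wing 44 mm long (along this point's x, which turns with the knob), 14 mm thick, 68 to 98 mm above the table, free on all sides.
- knob_near_grip (a point): the same on the near knob; this knob leans by up to 0.03 rad from the vertical.
- bar_far_end (a point): top of the clamp bar at the far screw; z axis square to the bar. The bar's foot (36 x 44 mm, under its middle) ends 24 mm lower: 28 mm above the table with both knobs at 0, at least 26.8 mm at the start (knobs at 0 to 0.3; a plate on the tongue reaches 22 mm), and pressing on the seated plate (top 18 mm above the table) at the stops.
- bar_near_end (a point): the same at the near screw; the difference in height of the two points is how far the bar is out of level (170 mm apart).
- nut: bystander: hexagon nut, 34 x 29 x 16 mm, origin at the centre of its underside
- tape_roll: bystander: the roll of tape nearer to the fixture (another stands at the back by the cabinet), 69 mm across, 25 mm high, origin at the centre of its underside
- magnet: bystander: the arrow-shaped welding magnet nearer to the fixture (another lies further back), 90 x 100 x 17 mm, origin at the centre of its underside

How it is judged:
By the outcome, as a careful person would: the job done as asked, in the order asked, and still so for the second after the job is handed in, with the robot touching nothing.
It also fails if it takes over 72 s, if anything falls off the work surface, if the arm or the gripper's body presses on something with over 40 N, if the wrist force passes 120 N, or if a joint passes its speed limit or range.

ROBOT

A 6-joint arm with a two-finger parallel gripper is mounted at the origin on a cart in front of the work surface, level with it; the furniture and walls round the work are solid. World frame = base frame: x ahead of the robot, y to its left, z up, the work surface at z = 0. Lengths are in m, angles in rad, forces in N, time in s.
With the tool pointing down it reaches from about 0.35 to 0.925 m from the base axis. Payload 6.4 kg.
Tool frame: the origin (TCP) lies midway between the tips of the shut fingers; the grasp point (between the pads) lies 19 mm behind it; z points along the fingers, y is the line along which they close (so a half turn about z gives the same grasp; the last joint's range is limited). The gripper opens to 94 mm and grips with 3 to 60 N. Pads are 16 mm wide; open, the fingers measure 119 mm over their backs; the gripper's body (75 mm by 177 mm) begins 78 mm behind the grasp point.
Start: joints at [0.951, 0.245, 1.558, -0, 1.339, -0.174], TCP at [0.28, 0.586, 0.205] pointing down, gripper open.
Joint ranges: [-3.13, 3.13], [-1.02, 2.26], [0.13, 2.54], [-0.95, 4.09], [0.21, 2.88], [-2.74, 2.74]. Speed limits (rad/s): [2.57, 2.57, 3.14, 3.14, 3.14, 3.14].

INTERFACE

Orientations are given as a unit quaternion [x, y, z, w].
In Python, from cell import manip gives the robot as it stands.
- The arm moves only by the shell command python3 -m crank 'ROWS'. ROWS is a JSON object of lists of equal length, an entry for each row: "delta_pos": the shift along the tool's x, y, z in mm, a list of three; "turn": the turn, a rotation vector about the tool's x, y, z in degrees, a list of three; "jaw": the closure in counts, from 0 (fully open) to 255 (shut). A call has 1 to 20 rows; each row is the pose to reach, as a shift and turn from the pose commanded when the call began, along the tool's axes at that moment; what a row does not reach only later rows make up. A row lasts 1/8 s, in which the tool goes at most 62.5 mm and 10.7 degrees, less where a joint would pass 70% of its speed; a pose out of reach is approached as far as the arm can. A call with a gripper value outside its range is refused whole. The fingers move at their own pace and stop on an object; the grip force is fixed at half the most. Time passes only in rows, so rows that repeat a pose let the fingers close. It gives the time, the measured TCP pose, the force, the opening and the grip force at its end, in the units of the state.
- manip.sense(): the state, without advancing time (a new reading comes with each control period).
- manip.capture(name): name is "scene" or "top" or "wrist"; returns a dict with "frame" (480x640x3 uint8, blue, green, red), "camera_matrix" (3x3 intrinsics, pixels), "position" and "rotation" of the camera in the world. Camera axes: x right, y down, z forward; pixel columns grow to the right and rows downward; lengths in m; the calibration is good to about 2 mm. The wrist camera is an equidistant fisheye: a pixel r from the principal point sees the ray r / f radians off the axis. A picture is of the moment at which its call begins. There is no depth.
- manip.sign_off(): hands the job in; it is judged then, once.
The state is a dict: "time": time; "joint_positions": joint angles; "qd": joint speeds; "tau": joint torques, N m; "position": TCP position; "tcp_rot": TCP orientation; "contact_force": force on the tool from outside, world axes, zero at the start; "torque": the same for the moment, N m; "finger_gap": opening from 0.0 (shut) to 1.0 (fully open); "finger_force": force on a finger pad.
Only numpy, scipy, OpenCV 4.12 (cv2) and the standard library are available. Lean on these libraries where they do the work, as an engineer would, in place of code of your own. Each camera call takes 0.05 s, during which the arm holds its last target. There are 200 camera calls.

## Working session

There is one attempt and no reset: what is moved stays moved. The work goes in short steps, Python scripts to look and compute and a shell command to move; the robot and the scene stay as the last step left them, time stands still between calls to the robot, and variables do not carry over. Pictures are saved under pics/ and viewed, at most 10 in all, crops included, and the job is handed in when it is done.

```bash
ls; mkdir -p pics; python3 - <<'E'
from cell import manip
import cv2, numpy as np
print(manip.sense())
for n in ["scene","top"]:
    c=manip.capture(n); cv2.imwrite(f"pics/{n}0.png",c["frame"])
    print(n,c["camera_matrix"],c["position"],c["rotation"])
E
```

```text
pics
{'time': 0.0, 'joint_positions': array([ 9.50936713e-01,  2.45788552e-01,  1.55900990e+00,  3.90759220e-06,
        1.33870476e+00, -1.74150905e-01]), 'qd': array([ 2.35015805e-03, -1.48831443e-04, -3.69644837e-05,  2.90476070e-04,
        5.98036597e-04,  3.42599332e-05]), 'tau': array([ 7.20396542e-05, -4.15819466e+01, -3.14608240e+01,  6.84618973e-02,
        3.32604535e-02, -1.77663155e-04]), 'position': array([0.27988061, 0.58598803, 0.20436391]), 'tcp_rot': array([ 2.21014627e-01,  9.75270025e-01, -8.80244644e-04, -3.71119369e-04]), 'contact_force': array([-0.38265263, -0.09745875, -0.50337144]), 'torque': array([-0.00402751,  0.03872594, -0.03174116]), 'finger_force': 0.0, 'finger_gap': 1.0003221980425883}
scene [[559.74344348   0.         313.94195732]
 [  0.         559.74344348 253.06987095]
 [  0.           0.           1.        ]] [-0.3051387  -0.53070627  1.02022551] [ 0.79047736 -0.45206456  0.21267192 -0.35433576]
top [[508.23800526   0.         324.73044572]
 [  0.         508.23800526 236.30230009]
 [  0.           0.           1.        ]] [ 0.44085619 -0.00707704  1.16061992] [ 0.71227171 -0.69821664  0.05256495 -0.0489842 ]
```

View pics/top0.png

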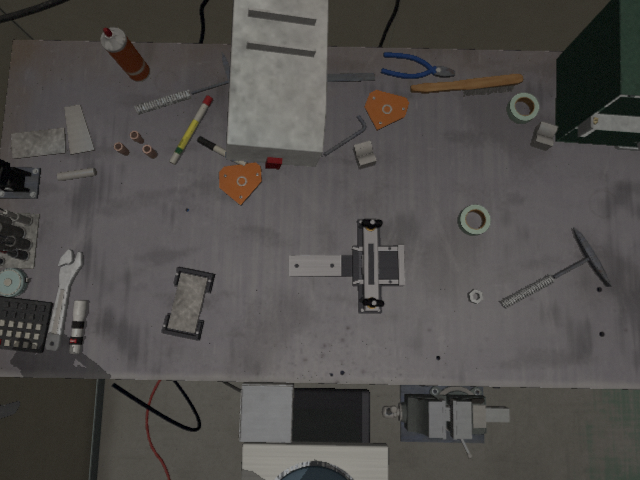

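View pics/scene0.png

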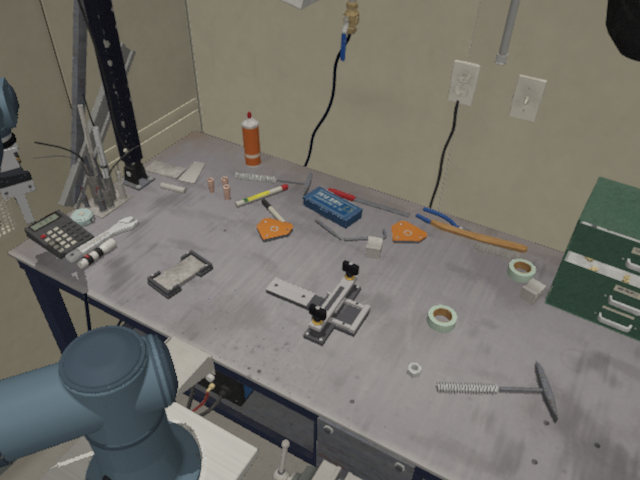

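The top view shows the plate in its nest at about (188,303), its long axis tilted. The fixture has its tongue at (290–345,265) and knobs at (372,223) and (374,303). The nut is at (475,296), the tape roll at (474,220) and the magnet at (240,183). I'll write the helpers and measure roughly.

```bash
cat > h.py <<'E'
from cell import manip
import cv2, numpy as np
from scipy.spatial.transform import Rotation as R
def cam(n,save=None):
    c=manip.capture(n); c["n"]=n
    if save: cv2.imwrite(f"pics/{save}.png",c["frame"])
    return c
def rot(c):
    r=np.asarray(c["rotation"]); return r if r.shape==(3,3) else R.from_quat(r).as_matrix()
def cast(c,px,z):
    "pixels -> world points on the plane at height z"
    px=np.atleast_2d(np.asarray(px,float)); K=np.asarray(c["camera_matrix"])
    m=(px-[K[0,2],K[1,2]])/[K[0,0],K[1,1]]
    if c["n"]=="wrist":
        th=np.linalg.norm(m,axis=1,keepdims=True)+1e-12
        d=np.hstack([m/th*np.sin(th),np.cos(th)])
    else: d=np.hstack([m,np.ones((len(m),1))])
    d=d@rot(c).T; o=np.asarray(c["position"])
    return o+d*((z-o[2])/d[:,2:])
def proj(c,P):
    K=np.asarray(c["camera_matrix"]); q=(np.atleast_2d(P)-c["position"])@rot(c)
    if c["n"]=="wrist":
        r=np.linalg.norm(q[:,:2],axis=1,keepdims=True)+1e-12
        m=q[:,:2]/r*np.arctan2(r,q[:,2:])
    else: m=q[:,:2]/q[:,2:]
    return m*[K[0,0],K[1,1]]+[K[0,2],K[1,2]]
def togo(pos,yaw_y):
    """shift (mm, tool axes) and turn (deg about tool z) to TCP pos, tool pointing down, closing axis along world yaw_y (rad, mod pi)"""
    s=manip.sense(); T=R.from_quat(s["tcp_rot"]); d=T.inv().apply(np.asarray(pos)-s["position"])*1000
    y=T.apply([0,1,0]); a=np.arctan2(y[1],y[0]); e=(yaw_y-a+np.pi/2)%np.pi-np.pi/2
    # tilt correction to vertical, then yaw (world) 
    zt=T.apply([0,0,1]); ax=np.cross(zt,[0,0,-1]); T2=R.from_rotvec([0,0,e])*R.from_rotvec(ax)*T
    return d.round(1),np.degrees((T.inv()*T2).as_rotvec()).round(2),s["joint_positions"].round(2)
E
python3 - <<'E'
from h import *
c=cam("top"); f=c["frame"]; g=cv2.cvtColor(f,cv2.COLOR_BGR2GRAY)
a=cv2.resize(f[250:350,140:240],(400,400),interpolation=cv2.INTER_CUBIC)
b=cv2.resize(f[205:325,280:413],(400,361),interpolation=cv2.INTER_CUBIC)
o=np.zeros((400,800,3),np.uint8);o[:,:400]=a;o[:361,400:]=b;cv2.imwrite("pics/z0.png",o)
m=(g<75).astype(np.uint8); m[:, :140]=0
for ct in cv2.findContours(m,cv2.RETR_EXTERNAL,cv2.CHAIN_APPROX_NONE)[0]:
    r=cv2.minAreaRect(ct)
    if 160<r[0][0]<420 and 200<r[0][1]<350 and cv2.contourArea(ct)>15: print(r)
print(c["rotation"], cast(c,[[188.5,303],[372,223],[372,303]],0.02))
E
```

```text
((187.85035705566406, 302.9984130859375), (40.02487564086914, 69.85688018798828), 13.134021759033203)
((388.0, 265.0), (28.0, 20.0), 90.0)
((370.5, 264.0), (40.0, 5.0), 90.0)
((369.1222839355469, 265.337890625), (75.16777038574219, 87.89881896972656), 37.03038787841797)
[ 0.71227171 -0.69821664  0.05256495 -0.0489842 ] [[ 0.45013048  0.28842625  0.02      ]
 [ 0.63879848 -0.11830243  0.02      ]
 [ 0.4581039  -0.11941151  0.02      ]]
```

View pics/z0.png

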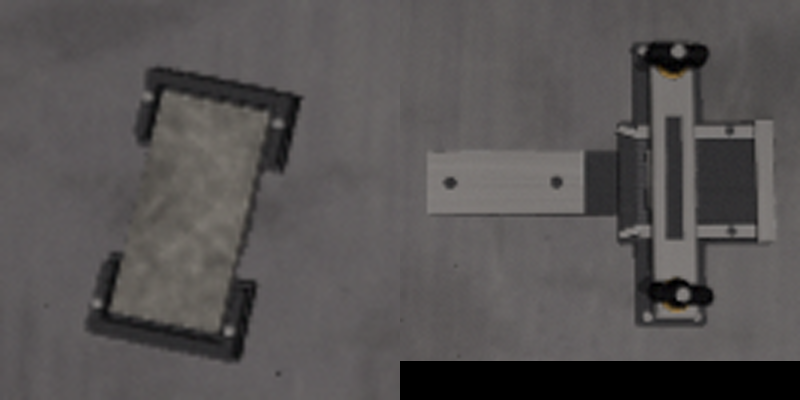

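The crop shows the plate with its long axis about 13° off the image vertical. It also shows the bright tongue from (289,255) to (341,276), and both wings nearly along the image horizontal, which is fixture x.

```bash
python3 - <<'E'
from h import *
c=cam("top"); f=c["frame"]; g=cv2.cvtColor(f,cv2.COLOR_BGR2GRAY)
m=np.zeros_like(g); m[240:290,280:344]=(cv2.GaussianBlur(g,(3,3),0)[240:290,280:344]>112); 
m=cv2.morphologyEx(m,cv2.MORPH_CLOSE,np.ones((5,5)))
ct=max(cv2.findContours(m,0,1)[0],key=cv2.contourArea); r=cv2.minAreaRect(ct); print(r)
P=cast(c,cv2.boxPoints(r),.016);print(P.round(4))
e=sorted(P,key=lambda p:-p[1]); rear=(e[0]+e[1])/2; fr=(e[2]+e[3])/2; d=fr-rear
print("tongue",np.linalg.norm(d),rear,fr,"yaw deg",np.degrees(np.arctan2(d[1],d[0])))
u=d/np.linalg.norm(d); print("fixture origin",(rear+fr)/2+u*.123)
mm=(g<75).astype(np.uint8); mm[:, :160]=0; mm[:,215:]=0; mm[:260]=0
ct=max(cv2.findContours(mm,0,1)[0],key=cv2.contourArea); r=cv2.minAreaRect(ct)
P=cast(c,cv2.boxPoints(r),.02); n=P.mean(0); e=sorted(P,key=lambda p:p[0]);d=(e[2]+e[3]-e[0]-e[1])/2
yaw=np.arctan2(d[1],d[0]);print("nest",n,np.linalg.norm(d),np.degrees(yaw)); print(togo([n[0],n[1],.16],yaw+np.pi/2))
E
```

```text
((313.9923095703125, 264.62261962890625), (19.771392822265625, 50.35686111450195), 88.83085632324219)
[[ 0.5616  0.0696  0.016 ]
 [ 0.5662 -0.0443  0.016 ]
 [ 0.5215 -0.0459  0.016 ]
 [ 0.5169  0.0673  0.016 ]]
tongue 0.11364365876664258 [0.53926632 0.06845959 0.016     ] [ 0.54386664 -0.04509092  0.016     ] yaw deg -87.68002295349676
fixture origin [ 0.54654554 -0.11121485  0.016     ]
nest [0.45083616 0.28978466 0.02      ] 0.15274154922820507 -9.99630025257454
(array([-281.9, -193.7,   44.9]), array([ -0.07,  -0.02, -15.55]), array([ 0.95,  0.25,  1.56,  0.  ,  1.34, -0.17]))
```

```bash
python3 -m crank '{"delta_pos":[[-282,-194,45],[-282,-194,45],[-282,-194,45],[-282,-194,45],[-282,-194,45],[-282,-194,45],[-282,-194,45],[-282,-194,45]],"turn":[[0,0,-15.5],[0,0,-15.5],[0,0,-15.5],[0,0,-15.5],[0,0,-15.5],[0,0,-15.5],[0,0,-15.5],[0,0,-15.5]],"jaw":[0,0,0,0,0,0,0,0]}'; python3 - <<'E'
from h import *
c=cam("wrist","w1"); print(c["camera_matrix"],c["position"],rot(c).round(3)); print(proj(c,[[.4508,.2898,.016]]))
E
```

```text
time: 1.2
position: [0.4508, 0.2904, 0.1605]
tcp_rot: [0.087, 0.996, 0.0, -0.0]
contact_force: [-1.0, 0.3, 0.2]
finger_gap: 0.999
finger_force: 0.0
[[371.64829954   0.         322.05764078]
 [  0.         371.64829954 237.29242463]
 [  0.           0.           1.        ]] [0.369002   0.30443439 0.33901879] [[ 0.174  0.944  0.281]
 [ 0.985 -0.167 -0.049]
 [ 0.001  0.285 -0.959]]
[[321.58478732 223.45006312]]
```

View pics/w1.png

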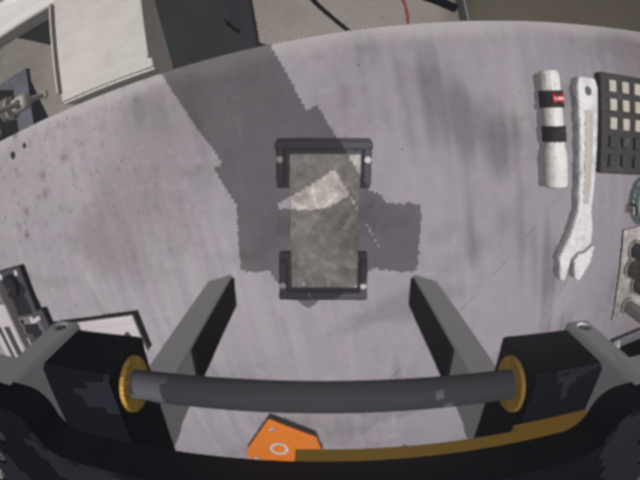

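The wrist view shows the plate in the nest with corners near (290,153), (360,153), (358,289) and (291,288). The open gaps at its sides are centred near row 220.

```bash
python3 - <<'E'
from h import *
c=cam("wrist"); g=cv2.cvtColor(c["frame"],cv2.COLOR_BGR2GRAY)
P=cast(c,[[290,153],[360,153],[358,289],[291,288]],.016); print(P.round(4))
n=P.mean(0); d=(P[2]+P[3]-P[0]-P[1]); yaw=np.arctan2(d[1],d[0])
print(n,np.linalg.norm(d)/2,np.degrees(yaw)); 
Q=cast(c,[[276,139],[372,139],[366,299],[280,299]],.018); print(Q.mean(0))
for r in (170,275): # side edges of nest walls / plate
    x=np.argwhere(np.abs(np.diff(g[r].astype(int)))>18)[:,0]; print(r,x[(x>260)&(x<390)])
print(togo([n[0],n[1],.005],yaw+np.pi/2))
E
```

```text
[[0.3838 0.2741 0.016 ]
 [0.3942 0.3339 0.016 ]
 [0.5203 0.3132 0.016 ]
 [0.5081 0.2504 0.016 ]]
[0.45158381 0.29292111 0.016     ] 0.12717575478991602 -10.04052831139395
[0.45031727 0.29196354 0.018     ]
170 [335 359 360 370]
275 [278 356 365 366]
(array([ -0.7,   2.1, 155.6]), array([0.01, 0.  , 0.1 ]), array([ 0.36,  0.02,  1.89,  0.  ,  1.23, -1.04]))
```

```bash
python3 -m crank '{"delta_pos":[[0,1.5,60],[0,1.5,115],[0,1.5,145],[0,1.5,155],[0,1.5,155],[0,1.5,155],[0,1.5,155],[0,1.5,155],[0,1.5,155],[0,1.5,155],[0,1.5,155],[0,1.5,155]],"turn":[[0,0,0],[0,0,0],[0,0,0],[0,0,0],[0,0,0],[0,0,0],[0,0,0],[0,0,0],[0,0,0],[0,0,0],[0,0,0],[0,0,0]],"jaw":[0,0,0,0,0,255,255,255,255,255,255,255]}'
```

```text
time: 2.8
position: [0.4518, 0.2916, 0.006]
tcp_rot: [0.088, 0.996, 0.0, 0.0]
contact_force: [-0.8, 0.2, 4.5]
finger_gap: 0.653
finger_force: 30.0
```

```bash
python3 - <<'E'
from h import *
print(togo([.5415,.0127,.13],np.radians(2.3)))
E
```

```text
(array([-137.1, -258.9, -124. ]), array([5.000e-02, 1.000e-02, 7.765e+01]), array([ 0.36,  0.26,  1.95,  0.  ,  0.93, -1.03]))
```

```bash
python3 -m crank '{"delta_pos":[[0,0,-30],[0,0,-80],[0,0,-124],[-20,-40,-124],[-40,-80,-124],[-65,-120,-124],[-90,-165,-124],[-115,-215,-124],[-137,-259,-124],[-137,-259,-124],[-137,-259,-124],[-137,-259,-124],[-137,-259,-124],[-137,-259,-124]],"turn":[[0,0,0],[0,0,0],[0,0,0],[0,0,9],[0,0,18],[0,0,27],[0,0,36],[0,0,45],[0,0,54],[0,0,63],[0,0,72],[0,0,77.7],[0,0,77.7],[0,0,77.7]],"jaw":[255,255,255,255,255,255,255,255,255,255,255,255,255,255]}'; python3 - <<'E'
from h import *
print(togo([.5415,.0127,.0125],np.radians(2.3)))
cam("top","t2")
c=cam("wrist"); cv2.imwrite("pics/w2.png",c["frame"])
E
```

```text
time: 4.55
position: [0.5404, 0.0125, 0.1286]
tcp_rot: [0.693, 0.721, -0.0, -0.001]
contact_force: [0.3, -0.6, -3.1]
finger_gap: 0.654
finger_force: 30.0
(array([1.000e-01, 1.300e+00, 1.161e+02]), array([-0.09, -0.01,  0.04]), array([-0.19,  0.08,  1.9 , -0.  ,  1.17, -0.23]))
```

View pics/w2.png

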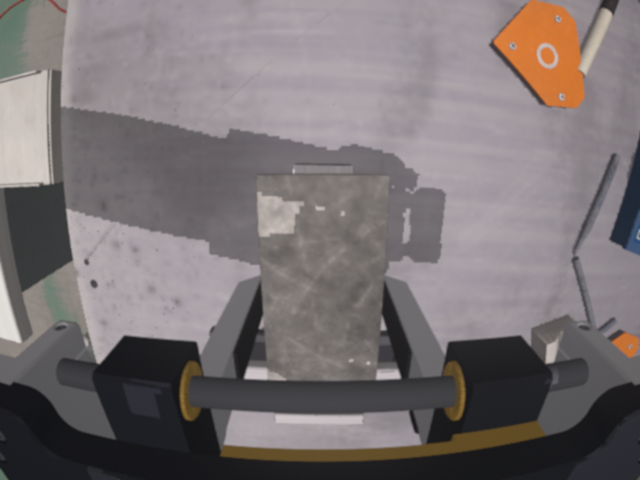

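The plate is held straight. The tongue's rear end shows at (293–352, 165), just past the plate's rear edge.

```bash
python3 - <<'E'
from h import *
c=cam("wrist"); g=cv2.cvtColor(c["frame"],cv2.COLOR_BGR2GRAY).astype(int)
print(g[169,284:300],g[169,344:362],g[158:176,322])
print(cast(c,[[293,166],[352,166]],.016))
s=manip.sense(); T=R.from_quat(s["tcp_rot"]); print(T.apply([0,1,0]))
E
```

```text
[112 112 113 113 113 113 114 131 171 193 176 147 136 134 135 135] [133 135 134 133 132 133 135 136 132 120 112 110 110 109 109 109 109 108] [114 114 115 115 111  98  91 109 128 135 136 135 135 135 128 112 103 111]
[[0.51608614 0.06626682 0.016     ]
 [0.56236175 0.06817334 0.016     ]]
[ 9.99193063e-01  4.01621897e-02 -4.71335753e-04]
```

```bash
python3 -m crank '{"delta_pos":[[0,1,50],[0,1,90],[0,1,110],[0,1,114],[0,1,115.5],[0,1,115.5],[0,1,115.5],[0,1,115.5]],"turn":[[0,0,0],[0,0,0],[0,0,0],[0,0,0],[0,0,0],[0,0,0],[0,0,0],[0,0,0]],"jaw":[255,255,255,255,255,255,255,255]}'
```

```text
time: 5.7
position: [0.5425, 0.0124, 0.0146]
tcp_rot: [0.693, 0.721, 0.0, 0.0]
contact_force: [0.4, 0.3, -3.4]
finger_gap: 0.654
finger_force: 30.0
```

```bash
python3 -m crank '{"delta_pos":[[0,0,1],[0,0,2.5],[0,0,2.5],[0,0,2.5],[0,0,2.5],[0,0,2.5],[0,0,2.5],[0,0,-40],[0,0,-100],[0,0,-150],[-50,0,-170],[-110,0,-170],[-165,0,-170],[-165,0,-170],[-165,0,-170],[-165,0,-170]],"turn":[[0,0,0],[0,0,0],[0,0,0],[0,0,0],[0,0,0],[0,0,0],[0,0,0],[0,0,0],[0,0,0],[0,0,0],[0,0,0],[0,0,0],[0,0,0],[0,0,0],[0,0,0],[0,0,0]],"jaw":[255,255,255,0,0,0,0,0,0,0,0,0,0,0,0,0]}'; python3 - <<'E'
from h import *
c=cam("wrist","w3"); print(c["position"])
u=np.array([.0401,-.9992]);v=np.array([.9992,.0401]);o=np.array([.5467,-.1125])
for n,(x,y,z) in dict(rear1=(-182,24,16),rear2=(-182,-24,16),knobF=(0,85,98),knobN=(0,-85,98),stopL=(64,30,37),mouth1=(-39,35.5,22),mouth2=(-39,-35.5,22),org=(0,0,12)).items():
    print(n,proj(c,[[*(o+u*x/1e3+v*y/1e3),z/1e3]]).round(0))
E
```

```text
time: 7.7
position: [0.5485, -0.1511, 0.1838]
tcp_rot: [0.692, 0.721, 0.0, -0.0]
contact_force: [0.2, 0.0, -0.0]
finger_gap: 1.001
finger_force: 0.0
[ 0.54586913 -0.06787199  0.36228108]
rear1 [[348. -10.]]
rear2 [[296. -10.]]
knobF [[436. 193.]]
knobN [[207. 193.]]
stopL [[354. 250.]]
mouth1 [[361. 136.]]
mouth2 [[282. 136.]]
org [[321. 177.]]
```

View pics/w3.png

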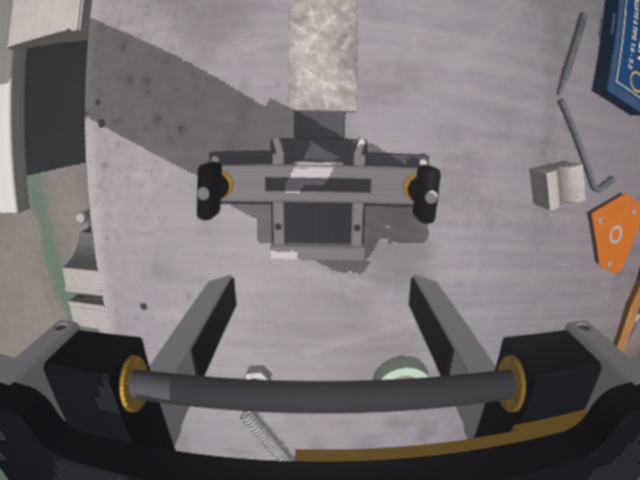

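The plate lies on the tongue with its front edge at row 110, cols 290–357. The mouth tips are near (277,140) and (361,140), and the wings are at (208,190) and (426,193). I need a magnified crop.

```bash
python3 - <<'E'
import cv2
f=cv2.imread("pics/w3.png"); cv2.imwrite("pics/w3z.png",cv2.resize(f[90:270,190:450],None,fx=3,fy=3,interpolation=cv2.INTER_CUBIC))
E
```

```text
(no output)
```

View pics/w3z.png

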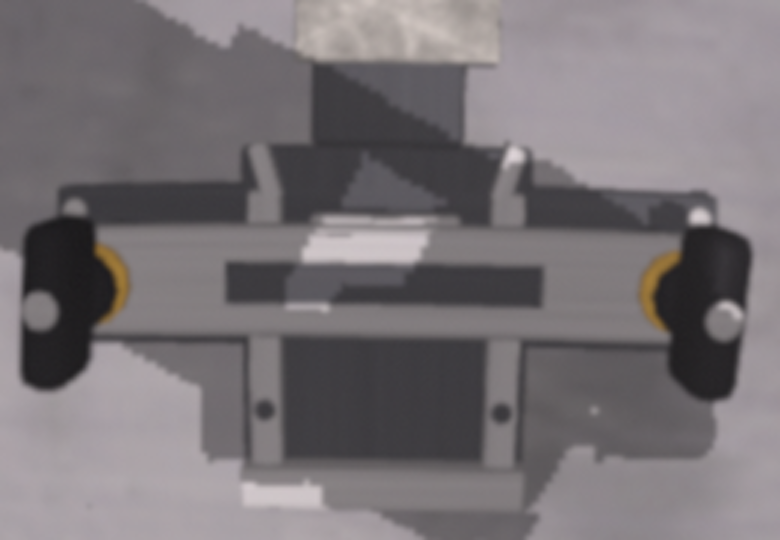

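```bash
python3 - <<'E'
from h import *
c=cam("wrist")
Z=lambda *p:np.array(p,float)/3+[190,90]
def line(n,l,r,z):
    P=cast(c,Z(l,r),z); m=P.mean(0); print(n,m.round(4),"width",(np.linalg.norm(P[0]-P[1])*1e3).round(1)); return m
a=line("floor r64",(312,64),(465,64),.012)
b=line("floor r140",(313,140),(465,140),.012)
d=line("rails in -24",(281,192),(492,192),.022)
e=line("rails 345",(282,345),(487,345),.022)
f=line("rails stop",(281,460),(484,460),.022)
st=line("stop front edge top",(243,463),(522,466),.037)
pl=line("plate front",(297,61),(500,65),.022)
# plate sides further back
g=cv2.cvtColor(c["frame"],cv2.COLOR_BGR2GRAY).astype(int)
for r in (20,50,80,100): print(r,np.abs(g[r,281:301]-g[r,280:300]).argmax()+281,np.abs(g[r,347:367]-g[r,346:366]).argmax()+347)
k1=line("wing ends near",(55,222),(45,388),.098);k2=line("wing ends far",(716,230),(705,398),.098)
P=cast(c,Z((40,312),(723,320)),.10);print(P,P.mean(0),np.linalg.norm(P[0]-P[1]))
for X in [(a,f),(d,f),(b,f)]:
    w=X[1]-X[0];print(np.degrees(np.arctan2(w[1],w[0])))
E
```

```text
floor r64 [ 0.5423 -0.0505  0.012 ] width 47.3
floor r140 [ 0.5435 -0.0744  0.012 ] width 47.3
rails in -24 [ 0.5434 -0.0901  0.022 ] width 64.2
rails 345 [ 0.5447 -0.1378  0.022 ] width 64.0
rails stop [ 0.5455 -0.1754  0.022 ] width 65.2
stop front edge top [ 0.5456 -0.1722  0.037 ] width 85.9
plate front [ 0.5454 -0.0504  0.022 ] width 61.0
20 288 356
50 289 358
80 297 356
100 289 356
wing ends near [ 0.4615 -0.1151  0.098 ] width 42.1
wing ends far [ 0.625  -0.1107  0.098 ] width 42.3
[[ 0.45965074 -0.11626137  0.1       ]
 [ 0.62767405 -0.11139136  0.1       ]] [ 0.54366239 -0.11382637  0.1       ] 0.16809386782786617
-88.53777296498454
-88.58529642155959
-88.83799428801491
```

```bash
python3 - <<'E'
from h import *
print(togo([.5403,.0664,.0135],np.radians(2.35)))
E
```

```text
(array([217.7,   0.7, 170.4]), array([-0.01, -0.01,  0.01]), array([-0.47,  0.08,  1.79,  0.  ,  1.28, -0.51]))
```

```bash
python3 -m crank '{"delta_pos":[[60,0,0],[120,0,0],[180,0,20],[217.5,0.7,70],[217.5,0.7,125],[217.5,0.7,155],[217.5,0.7,168],[217.5,0.7,170],[217.5,0.7,170],[217.5,0.7,170],[217.5,0.7,170],[217.5,0.7,170],[217.5,0.7,170],[217.5,0.7,170],[217.5,0.7,170]],"turn":[[0,0,0],[0,0,0],[0,0,0],[0,0,0],[0,0,0],[0,0,0],[0,0,0],[0,0,0],[0,0,0],[0,0,0],[0,0,0],[0,0,0],[0,0,0],[0,0,0],[0,0,0]],"jaw":[0,0,0,0,0,0,0,0,255,255,255,255,255,255,255]}'; python3 - <<'E'
from h import *
print(togo([.5390,.0664,.0135],np.radians(1.6)))
s=manip.sense();T=R.from_quat(s["tcp_rot"]);print(T.inv().apply([.028,-.9996,0]))
E
```

```text
time: 9.68
position: [0.5409, 0.0649, 0.0145]
tcp_rot: [0.693, 0.721, 0.0, 0.0]
contact_force: [-2.1, 0.1, 5.6]
finger_gap: 0.653
finger_force: 30.0
(array([ 1.6, -1.9,  1. ]), array([0.01, 0.01, 0.66]), array([-0.09,  0.26,  1.93, -0.  ,  0.95, -0.13]))
[-9.99926819e-01 -1.14236355e-02  1.33212394e-04]
```

```bash
python3 -m crank '{"delta_pos":[[0,-1,0],[0,-1.9,0],[0,-1.9,0],[-15,-2.1,0],[-30,-2.2,0],[-45,-2.4,0],[-60,-2.6,0],[-75,-2.8,0],[-85,-2.9,0],[-95,-3,0],[-100,-3,0],[-100,-3,0]],"turn":[[0,0,0.4],[0,0,0.7],[0,0,0.7],[0,0,0.7],[0,0,0.7],[0,0,0.7],[0,0,0.7],[0,0,0.7],[0,0,0.7],[0,0,0.7],[0,0,0.7],[0,0,0.7]],"jaw":[255,255,255,255,255,255,255,255,255,255,255,255]}'; python3 - <<'E'
from h import *
c=cam("wrist","w4"); cv2.imwrite("pics/w4z.png",cv2.resize(c["frame"][200:440,200:460],None,fx=2.3,fy=2.3))
cv2.imwrite("pics/t4.png",cam("top")["frame"])
s=manip.sense();print(s["torque"])
print(togo([.5425,-.061,.0135],np.radians(1.6)))
E
```

```text
time: 11.18
position: [0.5417, -0.0345, 0.0146]
tcp_rot: [0.698, 0.716, 0.001, -0.001]
contact_force: [-0.3, 3.9, 8.5]
finger_gap: 0.657
finger_force: 30.0
[ 0.48152292  0.08072768 -0.03830922]
(array([-26.6,   0.1,   1. ]), array([-0.01, -0.1 , -0.09]), array([-0.27,  0.26,  1.93,  0.  ,  0.95, -0.3 ]))
```

```bash
python3 -m crank '{"delta_pos":[[-8,0,0],[-15,0,0],[-20,0,0],[-23,0,0],[-24.5,0,0],[-24.5,0,0]],"turn":[[0,0,0],[0,0,0],[0,0,0],[0,0,0],[0,0,0],[0,0,0]],"jaw":[255,255,255,255,255,255]}'
```

```text
time: 12.02
position: [0.542, -0.0585, 0.0142]
tcp_rot: [0.698, 0.716, 0.001, -0.001]
contact_force: [1.5, 3.6, 6.9]
finger_gap: 0.658
finger_force: 30.0
```

```bash
python3 -m crank '{"delta_pos":[[-0.8,0,0],[-1.6,0,0],[-2.4,0,0],[-2.4,0,0]],"turn":[[0,0,0],[0,0,0],[0,0,0],[0,0,0]],"jaw":[255,255,255,255]}'
```

```text
time: 12.52
position: [0.5411, -0.0615, 0.0127]
tcp_rot: [0.697, 0.717, -0.0, -0.001]
contact_force: [0.7, 0.7, -2.4]
finger_gap: 0.654
finger_force: 30.0
```

The upward support has gone, so the rear edge has passed the step. I'll lower the plate and release it.

```bash
python3 -m crank '{"delta_pos":[[0,0,1.5],[0,0,2.5],[0,0,2.5],[0,0,2.5],[0,0,2.5],[0,0,2.5],[0,0,2.5],[0,0,2.5]],"turn":[[0,0,0],[0,0,0],[0,0,0],[0,0,0],[0,0,0],[0,0,0],[0,0,0],[0,0,0]],"jaw":[255,255,255,0,0,0,0,0]}'; python3 - <<'E'
from h import *
c=cam("top"); f=c["frame"]; 
s=manip.sense();T=R.from_quat(s["tcp_rot"]);print(s["joint_positions"].round(2),T.inv().apply([.028,-.9996,0]).round(3))
E
```

```text
time: 13.52
position: [0.5424, -0.062, 0.0115]
tcp_rot: [0.697, 0.717, 0.0, 0.0]
contact_force: [-0.1, -0.2, 0.5]
finger_gap: 0.996
finger_force: 0.0
[-0.32  0.27  1.93 -0.    0.95 -0.35] [-1.     0.001  0.   ]
```

```bash
python3 -m crank '{"delta_pos":[[0,0,-30],[0,0,-80],[0,0,-130],[0,0,-160],[-45,0,-160],[-85,0,-160],[-85,0,-160],[-85,0,-160]],"turn":[[0,0,0],[0,0,0],[0,0,0],[0,0,0],[0,0,0],[0,0,0],[0,0,0],[0,0,0]],"jaw":[0,0,0,0,0,0,0,0]}'; python3 - <<'E'
from h import *
c=cam("wrist","w5"); cv2.imwrite("pics/w5z.png",cv2.resize(c["frame"][90:270,190:450],None,fx=3,fy=3,interpolation=cv2.INTER_CUBIC))
E
```

```text
time: 14.58
position: [0.5445, -0.1465, 0.1712]
tcp_rot: [0.697, 0.717, 0.0, -0.0]
contact_force: [-0.2, 1.2, -0.5]
finger_gap: 1.002
finger_force: 0.0
```

View pics/w5z.png

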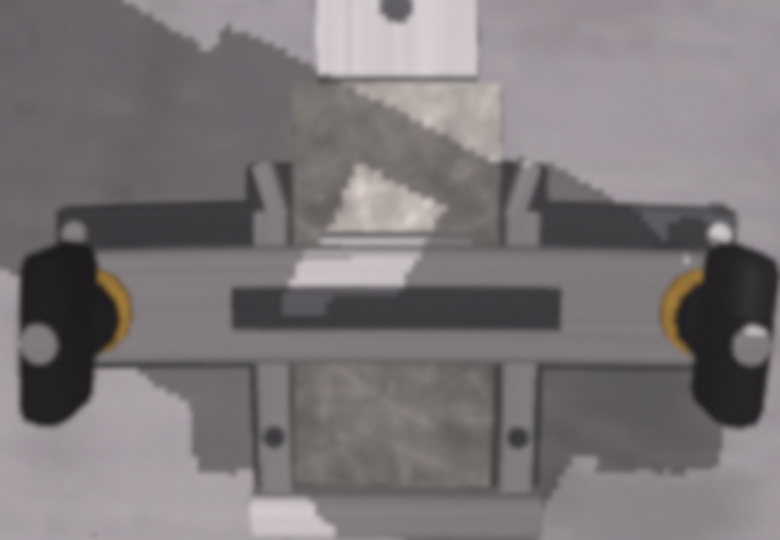

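The plate sits below the rails with a clear dark gap at the tongue's step, so it's seated. Next I measure the wings from their screw tips at zoom (40,344) and (750,345).

```bash
cat > wing.py <<'E'
from h import *
def wings(c):
    "axis point and direction (deg, world, mod 180) of the two black wings in a wrist view"
    g=cv2.cvtColor(c["frame"],cv2.COLOR_BGR2GRAY); out={}
    for n,k in dict(near=(.4595,-.1160,.096),far=(.6285,-.1110,.096)).items():
        p=proj(c,[k])[0]; m=np.zeros_like(g); cv2.circle(m,tuple(int(v) for v in p),40,1,-1); m=m*(g<42).astype(np.uint8)
        m=cv2.morphologyEx(m,cv2.MORPH_CLOSE,np.ones((9,9)))
        m=cv2.morphologyEx(m,cv2.MORPH_OPEN,np.ones((9,9)))
        ct=max(cv2.findContours(m,0,1)[0],key=cv2.contourArea); r=cv2.minAreaRect(ct); B=cv2.boxPoints(r)
        e=[B[1]-B[0],B[2]-B[1]]; a=max(e,key=np.linalg.norm); ends=cast(c,[r[0]-a/2,r[0]+a/2],.09); d=ends[1]-ends[0]
        out[n]=(ends.mean(0).round(4),np.linalg.norm(d).round(4),np.degrees(np.arctan2(d[1],d[0]))%180,np.round(r[0],1),np.round(r[1],1),p.round(1))
    return out
E
python3 - <<'E'
from wing import *
c=cam("wrist")
for k,v in wings(c).items(): print(k,*v)
print(cast(c,np.array([[40,344],[750,345]])/3+[190,90],.099))
print(togo([.4597,-.1158,.13],np.radians(2)))
E
```

```text
near [ 0.4637 -0.1148  0.09  ] 0.0427 87.78164224571962 [212.5 200.5] [29. 57.] [204.5 204.2]
far [ 0.6221 -0.1121  0.09  ] 0.0434 105.55408173521334 [428.6 202.9] [57.4 22.6] [439.6 203.9]
[[ 0.45954934 -0.11575543  0.099     ]
 [ 0.6278502  -0.11119562  0.099     ]]
(array([ 32.5, -84. ,  41.3]), array([-0.02, -0.02, -0.38]), array([-0.46,  0.08,  1.81,  0.  ,  1.25, -0.49]))
```

```bash
python3 -m crank '{"delta_pos":[[15,-45,20],[32.5,-84,40],[32.5,-84,75],[32.5,-84,100],[32.5,-84,102.5],[32.5,-84,102.5],[32.5,-84,102.5],[32.5,-84,102.5],[32.5,-84,102.5],[32.5,-84,102.5],[32.5,-84,102.5],[32.5,-84,102.5],[32.5,-84,102.5],[32.5,-84,102.5]],"turn":[[0,0,0],[0,0,0],[0,0,0],[0,0,0],[0,0,0],[0,0,0],[0,0,0],[0,0,0],[0,0,0],[0,0,0],[0,0,0],[0,0,0],[0,0,0],[0,0,0]],"jaw":[0,0,0,0,0,0,255,255,255,255,255,255,255,255]}'; python3 - <<'E'
from h import *
s=manip.sense();print(s["torque"],s["joint_positions"].round(2))
E
```

```text
time: 16.42
position: [0.4592, -0.1167, 0.0688]
tcp_rot: [0.697, 0.717, -0.001, -0.001]
contact_force: [-9.1, -1.0, 5.9]
finger_gap: 0.185
finger_force: 8.4
[-0.32720234  1.69384167 -0.03923584] [-0.49  0.01  2.09 -0.    1.04 -0.52]
```

```bash
python3 -m crank '{"delta_pos":[[0,0,0],[0,0,0],[0,-0.5,0]],"turn":[[0,0,0],[0,0,0],[0,0,0]],"jaw":[255,255,255]}'; python3 - <<'E'
from h import *
s=manip.sense();print(s["torque"],s["joint_positions"].round(2))
E
```

```text
time: 16.8
position: [0.4585, -0.1169, 0.069]
tcp_rot: [0.698, 0.717, -0.001, -0.001]
contact_force: [-6.6, -0.4, 4.0]
finger_gap: 0.159
finger_force: 27.9
[-0.06371456  0.42885459 -0.06889679] [-0.49  0.01  2.09 -0.    1.04 -0.52]
```

```bash
python3 -m crank '{"delta_pos":[[0,-0.7,0],[0,-0.7,0],[0,-0.7,0],[0,-0.7,0],[0,-0.7,0],[0,-0.7,0],[0,-0.7,0],[0,-0.7,0]],"turn":[[0,0,6],[0,0,14],[0,0,23],[0,0,32],[0,0,41],[0,0,48],[0,0,50],[0,0,50]],"jaw":[255,255,255,255,255,255,255,255]}'; python3 - <<'E'
from h import *
s=manip.sense();print(s["torque"],s["joint_positions"].round(2))
E
```

```text
time: 17.8
position: [0.4576, -0.1164, 0.0693]
tcp_rot: [0.935, 0.355, -0.001, -0.001]
contact_force: [-8.3, 1.5, 7.2]
finger_gap: 0.153
finger_force: 29.3
[0.06417172 0.89145682 0.00695476] [-0.49  0.    2.1  -0.    1.05  0.36]
```

```bash
python3 -m crank '{"delta_pos":[[0,0,0],[0,0,0],[0,0,0],[0,0,0],[0,0,-30],[0,0,-62]],"turn":[[0,0,0],[0,0,0],[0,0,0],[0,0,0],[0,0,0],[0,0,0]],"jaw":[0,0,0,0,0,0]}'; python3 - <<'E'
from h import *
print(togo([.628,-.1112,.0685],np.radians(-1.0)))
s=manip.sense();print(R.from_quat(s["tcp_rot"]).inv().apply([1,0,0]).round(3))
E
```

```text
time: 18.55
position: [0.4581, -0.1166, 0.1312]
tcp_rot: [0.935, 0.355, -0.001, -0.001]
contact_force: [0.8, 0.6, 0.9]
finger_gap: 0.754
finger_force: 0.0
(array([130.7, 108.8,  62.4]), array([-9.000e-02, -1.000e-02, -4.744e+01]), array([-0.49, -0.1 ,  2.06,  0.  ,  1.18,  0.36]))
[ 0.748  0.663 -0.001]
```

```bash
python3 -m crank '{"delta_pos":[[40,33,0],[80,66,0],[115,95,0],[131,109,0],[131,109,0],[131,109,30],[131,109,55],[131,109,62],[131,109,62],[131,109,62],[131,109,62],[131,109,62],[131,109,62],[131,109,62],[131,109,62],[131,109,62],[131,109,62],[131,109,62]],"turn":[[0,0,-9],[0,0,-18],[0,0,-27],[0,0,-36],[0,0,-44],[0,0,-47.5],[0,0,-47.5],[0,0,-47.5],[0,0,-47.5],[0,0,-47.5],[0,0,-47.5],[0,0,-47.5],[0,0,-47.5],[0,0,-47.5],[0,0,-47.5],[0,0,-47.5],[0,0,-47.5],[0,0,-47.5]],"jaw":[0,0,0,0,0,0,0,0,100,255,255,255,255,255,255,255,255,255]}'; python3 - <<'E'
from h import *
s=manip.sense();print(s["torque"],s["joint_positions"].round(2)); T=R.from_quat(s["tcp_rot"]); print(T.inv().apply(s["contact_force"]).round(1))
E
```

```text
time: 20.8
position: [0.6282, -0.1114, 0.0694]
tcp_rot: [0.713, 0.701, -0.001, -0.001]
contact_force: [-5.5, -0.6, 5.2]
finger_gap: 0.147
finger_force: 40.0
[ 0.02330268  0.8783293  -0.09520131] [-0.35  0.37  1.67 -0.    1.1  -0.34]
[-0.7 -5.5 -5.2]
```

```bash
python3 -m crank '{"delta_pos":[[0,-0.5,0],[0,-0.5,0],[0,-0.5,0],[0,-0.5,0],[0,-0.5,0],[0,-0.5,0],[0,-0.5,0],[0,-0.5,0],[0,-0.5,0],[0,-0.5,0],[0,-0.5,0],[0,-0.5,0],[0,-0.5,0]],"turn":[[0,0,6],[0,0,15],[0,0,24],[0,0,33],[0,0,42],[0,0,51],[0,0,60],[0,0,69],[0,0,78],[0,0,87],[0,0,94],[0,0,98],[0,0,98]],"jaw":[255,255,255,255,255,255,255,255,255,255,255,255,255]}'; python3 - <<'E'
from h import *
s=manip.sense();print(s["torque"],s["joint_positions"].round(2))
E
```

```text
time: 22.42
position: [0.6282, -0.1115, 0.0694]
tcp_rot: [0.997, -0.078, -0.0, 0.0]
contact_force: [-4.0, 0.3, 4.4]
finger_gap: 0.149
finger_force: 40.0
[-0.01746668  0.79207385 -0.09117433] [-0.35  0.37  1.67 -0.    1.1   1.37]
```

```bash
python3 -m crank '{"delta_pos":[[0,0,0],[0,0,0],[0,0,0],[0,0,0],[0,0,-30],[0,0,-62]],"turn":[[0,0,0],[0,0,0],[0,0,0],[0,0,0],[0,0,0],[0,0,0]],"jaw":[0,0,0,0,0,0]}'; python3 - <<'E'
from h import *
y=R.from_quat([.935,.355,-.001,-.001]).apply([0,1,0])
print(togo([.458,-.1165,.0695],np.arctan2(y[1],y[0])))
E
```

```text
time: 23.18
position: [0.628, -0.1113, 0.1309]
tcp_rot: [0.997, -0.078, -0.001, -0.0]
contact_force: [0.2, -0.4, 0.4]
finger_gap: 0.751
finger_force: 0.0
(array([-167. ,   31.6,   61.7]), array([ -0.06,   0.07, -50.52]), array([-0.35,  0.29,  1.64,  0.  ,  1.21,  1.37]))
```

```bash
python3 -m crank '{"delta_pos":[[-45,8,0],[-90,17,0],[-135,25,0],[-167,31.5,0],[-167,31.5,0],[-167,31.5,30],[-167,31.5,55],[-167,31.5,61.5],[-167,31.5,61.5],[-167,31.5,61.5],[-167,31.5,61.5],[-167,31.5,61.5],[-167,31.5,61.5],[-167,31.5,61.5],[-167,31.5,61.5],[-167,31.5,61.5],[-167,31.5,61.5],[-167,31.5,61.5]],"turn":[[0,0,-9],[0,0,-18],[0,0,-27],[0,0,-36],[0,0,-45],[0,0,-50.5],[0,0,-50.5],[0,0,-50.5],[0,0,-50.5],[0,0,-50.5],[0,0,-50.5],[0,0,-50.5],[0,0,-50.5],[0,0,-50.5],[0,0,-50.5],[0,0,-50.5],[0,0,-50.5],[0,0,-50.5]],"jaw":[0,0,0,0,0,0,0,0,100,255,255,255,255,255,255,255,255,255]}'; python3 - <<'E'
from h import *
s=manip.sense();print(s["torque"],s["joint_positions"].round(2)); T=R.from_quat(s["tcp_rot"]); print(T.inv().apply(s["contact_force"]).round(1))
E
```

```text
time: 25.42
position: [0.4579, -0.1159, 0.0695]
tcp_rot: [0.935, 0.355, -0.001, -0.001]
contact_force: [-3.8, 3.5, 5.2]
finger_gap: 0.15
finger_force: 37.8
[ 0.70790193  0.89169033 -0.03559721] [-0.49  0.    2.1   0.    1.05  0.36]
[-0.5 -5.2 -5.2]
```

```bash
python3 -m crank '{"delta_pos":[[0,0,0],[0,0,0],[0,0,0],[0,0,0],[0,0,0],[0,0,0],[0,0,0],[0,0,0],[0,0,0],[0,0,0],[0,0,0],[0,0,0]],"turn":[[0,0,6],[0,0,15],[0,0,24],[0,0,33],[0,0,42],[0,0,51],[0,0,60],[0,0,69],[0,0,78],[0,0,85],[0,0,90],[0,0,90]],"jaw":[255,255,255,255,255,255,255,255,255,255,255,255]}'; python3 - <<'E'
from h import *
s=manip.sense();print(s["torque"],s["joint_positions"].round(2))
E
```

```text
time: 26.92
position: [0.4579, -0.1157, 0.0695]
tcp_rot: [0.912, -0.41, -0.001, -0.0]
contact_force: [-3.9, 6.0, 5.4]
finger_gap: 0.147
finger_force: 37.5
[ 0.72208257  0.9115968  -0.03825009] [-0.49  0.    2.1   0.    1.05  1.93]
```

```bash
python3 -m crank '{"delta_pos":[[0,0,0],[0,0,0],[0,0,0],[0,0,0]],"turn":[[0,0,3],[0,0,6],[0,0,8],[0,0,8]],"jaw":[255,255,255,255]}'; python3 - <<'E'
from h import *
s=manip.sense();print(s["torque"],s["joint_positions"].round(3))
E
```

```text
time: 27.42
position: [0.458, -0.1157, 0.0695]
tcp_rot: [0.881, -0.473, -0.001, -0.0]
contact_force: [-3.3, 5.7, 5.9]
finger_gap: 0.149
finger_force: 37.5
[ 0.76802678  0.97965948 -0.03447719] [-4.880e-01  3.000e-03  2.095e+00  1.000e-03  1.045e+00  2.067e+00]
```

```bash
python3 -m crank '{"delta_pos":[[0,0,0],[0,0,0],[0,0,0],[0,0,0]],"turn":[[0,0,2],[0,0,4],[0,0,5],[0,0,5]],"jaw":[255,255,255,255]}'; python3 - <<'E'
from h import *
s=manip.sense();print(s["torque"],s["joint_positions"].round(3))
E
```

```text
time: 27.92
position: [0.458, -0.1157, 0.0695]
tcp_rot: [0.86, -0.511, -0.001, -0.0]
contact_force: [-3.1, 6.0, 6.7]
finger_gap: 0.148
finger_force: 37.3
[ 0.77012952  1.01573654 -0.02430341] [-4.880e-01  3.000e-03  2.095e+00  1.000e-03  1.045e+00  2.154e+00]
```

```bash
python3 -m crank '{"delta_pos":[[0,0,0],[0,0,0],[0,0,0],[0,0,0]],"turn":[[0,0,2],[0,0,4],[0,0,5],[0,0,5]],"jaw":[255,255,255,255]}'; python3 - <<'E'
from h import *
s=manip.sense();print(s["torque"],s["joint_positions"].round(3))
E
```

```text
time: 28.42
position: [0.4581, -0.1158, 0.0695]
tcp_rot: [0.837, -0.547, -0.001, -0.0]
contact_force: [-3.2, 5.5, 5.7]
finger_gap: 0.155
finger_force: 35.9
[0.83909267 0.85645045 0.56071577] [-0.488  0.003  2.095  0.     1.045  2.24 ]
```

The torque about the tool axis jumped to 0.56 N m, so the near knob is at its stop. Next is the far knob.

```bash
python3 -m crank '{"delta_pos":[[0,0,0],[0,0,0],[0,0,0],[0,0,0],[0,0,-30],[0,0,-62]],"turn":[[0,0,0],[0,0,0],[0,0,0],[0,0,0],[0,0,0],[0,0,0]],"jaw":[0,0,0,0,0,0]}'; python3 - <<'E'
from h import *
y=R.from_quat([.997,-.078,0,0]).apply([0,1,0])
print(togo([.628,-.1112,.0695],np.arctan2(y[1],y[0])))
E
```

```text
time: 29.18
position: [0.4581, -0.1164, 0.1317]
tcp_rot: [0.837, -0.548, -0.001, 0.0]
contact_force: [0.3, 0.0, 0.2]
finger_gap: 0.753
finger_force: 0.0
(array([  63.1, -157.9,   61.9]), array([ 2.000e-02,  8.000e-02, -5.751e+01]), array([-0.49, -0.1 ,  2.06, -0.  ,  1.18,  2.24]))
```

```bash
python3 -m crank '{"delta_pos":[[18,-45,0],[36,-90,0],[54,-135,0],[63,-158,0],[63,-158,0],[63,-158,30],[63,-158,55],[63,-158,62],[63,-158,62],[63,-158,62],[63,-158,62],[63,-158,62],[63,-158,62],[63,-158,62],[63,-158,62],[63,-158,62],[63,-158,62],[63,-158,62]],"turn":[[0,0,-9],[0,0,-18],[0,0,-27],[0,0,-36],[0,0,-45],[0,0,-54],[0,0,-57.5],[0,0,-57.5],[0,0,-57.5],[0,0,-57.5],[0,0,-57.5],[0,0,-57.5],[0,0,-57.5],[0,0,-57.5],[0,0,-57.5],[0,0,-57.5],[0,0,-57.5],[0,0,-57.5]],"jaw":[0,0,0,0,0,0,0,0,100,255,255,255,255,255,255,255,255,255]}'; python3 - <<'E'
from h import *
s=manip.sense();print(s["torque"],s["joint_positions"].round(2))
E
```

```text
time: 31.42
position: [0.6286, -0.1116, 0.0698]
tcp_rot: [0.997, -0.078, 0.0, 0.0]
contact_force: [-0.9, -2.6, 2.6]
finger_gap: 0.143
finger_force: 36.1
[-0.266212    0.40844614 -0.02515104] [-0.35  0.37  1.67 -0.    1.1   1.37]
```

```bash
python3 -m crank '{"delta_pos":[[0,0,0],[0,0,0],[0,0,0],[0,0,0],[0,0,0],[0,0,0],[0,0,0]],"turn":[[0,0,6],[0,0,15],[0,0,24],[0,0,33],[0,0,40],[0,0,46],[0,0,46]],"jaw":[255,255,255,255,255,255,255]}'; python3 - <<'E'
from h import *
s=manip.sense();print(s["torque"],s["joint_positions"].round(3))
E
```

```text
time: 32.3
position: [0.6284, -0.1119, 0.0697]
tcp_rot: [0.888, -0.461, 0.0, 0.001]
contact_force: [-2.9, -3.7, 3.4]
finger_gap: 0.143
finger_force: 36.1
[-0.62860401  0.67857552 -0.02410293] [-3.530e-01  3.670e-01  1.672e+00 -1.000e-03  1.103e+00  2.176e+00]
```

```bash
python3 -m crank '{"delta_pos":[[0,0,0],[0,0,0],[0,0,0],[0,0,0]],"turn":[[0,0,2],[0,0,4],[0,0,5],[0,0,5]],"jaw":[255,255,255,255]}'; python3 - <<'E'
from h import *
s=manip.sense();print(s["torque"],s["joint_positions"].round(3))
E
```

```text
time: 32.8
position: [0.6284, -0.1119, 0.0698]
tcp_rot: [0.867, -0.499, 0.0, 0.001]
contact_force: [-4.0, -4.4, 3.8]
finger_gap: 0.152
finger_force: 36.2
[-0.63804616  0.7054176   0.07994691] [-3.530e-01  3.670e-01  1.672e+00 -2.000e-03  1.103e+00  2.263e+00]
```

```bash
python3 -m crank '{"delta_pos":[[0,0,0],[0,0,0],[0,0,0],[0,0,0]],"turn":[[0,0,2],[0,0,4],[0,0,5],[0,0,5]],"jaw":[255,255,255,255]}'; python3 - <<'E'
from h import *
s=manip.sense();print(s["torque"],s["joint_positions"].round(3))
E
```

```text
time: 33.3
position: [0.6284, -0.112, 0.0698]
tcp_rot: [0.844, -0.536, 0.0, 0.001]
contact_force: [-2.5, -4.2, 4.0]
finger_gap: 0.148
finger_force: 36.3
[-0.65223021  0.7519743   0.51169474] [-3.530e-01  3.670e-01  1.672e+00 -2.000e-03  1.103e+00  2.349e+00]
```

```bash
python3 -m crank '{"delta_pos":[[0,0,0],[0,0,0],[0,0,0],[0,0,0],[0,0,-30],[0,0,-80],[0,0,-110],[0,0,-110],[0,0,-110]],"turn":[[0,0,0],[0,0,0],[0,0,0],[0,0,0],[0,0,0],[0,0,0],[0,0,0],[0,0,0],[0,0,0]],"jaw":[0,0,0,0,0,0,0,0,0]}'; python3 - <<'E'
from h import *
c=cam("wrist"); t=cam("top"); s=cam("scene")
a=cv2.resize(s["frame"][240:360,250:400],(500,400),interpolation=cv2.INTER_CUBIC)
b=cv2.resize(t["frame"][205:325,280:420],(300,257),interpolation=cv2.INTER_CUBIC)
w=cv2.resize(c["frame"],(400,300)); o=np.zeros((600,800,3),np.uint8); o[:400,:500]=a; o[:257,500:]=b; o[300:,400:]=w; cv2.imwrite("pics/end.png",o)
E
```

```text
time: 34.42
position: [0.6277, -0.1109, 0.1776]
tcp_rot: [0.844, -0.537, -0.001, 0.0]
contact_force: [-0.9, -0.4, -0.1]
finger_gap: 0.999
finger_force: 0.0
```

View pics/end.png

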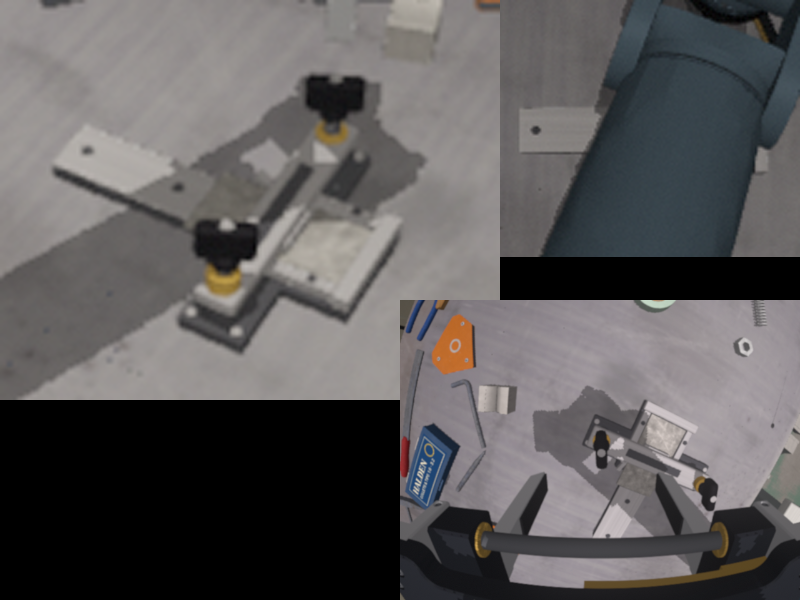

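The bar is down on the seated plate, with both wings at matching stop angles. The gripper is clear and the nut and magnet are undisturbed.

```bash
python3 -c "
from cell import manip
print(manip.sign_off())"
```

```text
the job is handed in; nothing more can be done
None
```

The plate is seated in the pocket, the bar is wound down onto it with both knobs felt at their stops, and the gripper is open and clear; the job was handed in at about 34 s and returned no verdict.

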